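# Set a pocket template out over the edge of the pressing board

## Robot

A 6-joint arm with a two-finger parallel gripper is mounted at the origin on the work surface. World frame = base frame: x ahead of the robot, y to its left, z up, the work surface at z = 0. Lengths are in m, angles in degrees, forces in N, time in s.
With the tool pointing down it reaches from about 0.4 to 0.825 m from the base axis. Payload 7 kg.
Tool frame: the origin (TCP) lies on the centre line of the jaws, within the pads' length; the fingertips stand 8 mm ahead of it and the grasp point (between the pads) lies 11 mm behind it (r.tcp_to_tips is the distance from the TCP to the fingertips, in m); z points along the fingers, y is the direction in which the jaws open and shut (so a half turn about z gives the same grasp; the last joint's range is limited). The gripper opens to 88 mm and grips with 3 to 60 N. Pads are 19 mm wide; open, the fingers measure 130 mm over their backs; the gripper's body (78 mm by 193 mm) begins 47 mm behind the grasp point.
Start: joints at [-55.342, 20.546, 0.682, 0, -70.136, -16.507], TCP at [0.21, -0.641, 0.235] pointing down, gripper open.
Joint ranges: [-176.03, 176.03], [-82.01, 121.73], [-58.28, 71.71], [-173.87, 95.51], [-174.79, -0.11], [-173.66, 173.66]. Speed limits (degrees/s): [136.94, 136.94, 172.46, 180, 180, 180].

## Interface

Orientations are given as [roll, pitch, yaw] about the fixed x, y, z axes, in that order (R = Rz(yaw) Ry(pitch) Rx(roll)).
In Python, from plant import r gives the robot as it stands.
- The arm moves only by the tool drive_tool, never from a script. Its argument "plan" is text: rows parted by semicolons, each of 4 numbers parted by spaces: the shift along the tool's x, y, z in cm, then the turn about the tool's z in rad. A call has 1 to 8 rows; each row is the pose to reach, as a shift and turn from the pose commanded when the call began, along the tool's axes at that moment; what a row does not reach only later rows make up. A row lasts 1/8 s, in which the tool goes at most 62.5 mm and 10.7 degrees, less where a joint would pass 70% of its speed; a pose out of reach is approached as far as the arm can. A call with a gripper value outside its range is refused whole. "fingers" is the closure, from -1 (fully open) to 1 (shut), set as the call begins (left out, the last holds). The fingers move at their own pace and stop on an object; "squeeze" is the grip in N (left out, the last holds). Time passes only in rows, so rows that repeat a pose let the fingers close. It gives the time, the measured TCP pose, the force and the opening at its end, in the units of the state.
- r.get_state(): the state, without advancing time (a new reading comes with each control period).
- r.capture(name): name is "scene" or "top" or "wrist"; returns a dict with "frame" (384x512x3 uint8, red, green, blue), "fovy" (degrees; the focal length in pixels is half the picture's height over the tangent of half this angle, whatever the lens; pixels are square), "cx", "cy" (the principal point, pixels), "rvec" (rotation vector, rad) and "tvec" (3), from world to camera coordinates, as OpenCV has them. Camera axes: x right, y down, z forward; pixel columns grow to the right and rows downward; lengths in m; the calibration is good to about 2 mm. A picture is of the moment at which its call begins. There is no depth.
- r.close_job(): hands the job in, once; it reports no verdict.
The state is a dict: "time_s": time; "joints": joint angles; "qd": joint speeds; "joint_torque": joint torques, N m; "tcp_pos": TCP position; "eef_rot": TCP orientation; "contact_force": force on the tool from outside, world axes, zero at the start; "moment": the same for the moment, N m; "gripper_width": finger opening in m.
Only numpy, scipy, OpenCV 4.12 (cv2) and the standard library are available. Lean on these libraries where they do the work, as an engineer would, in place of code of your own. Each camera call takes 0.05 s, during which the arm holds its last target. There are 200 camera calls.

## Task

On the raised white pressing board, push the large rectangular template with your fingertips until its long side is flush against the metal guide rail, then slide it along the rail towards the board's free end (the end near its scored line) until 40 mm of it overhangs that edge, that is until the scored line lies right above the edge, give or take a few millimetres. Leave it lying flat and still against the rail; only push it, never pinch, lift or tip it, and do not disturb the other things.

Things in the scene. Friction and masses are not known exactly. Their poses are not given: they have to be found in the camera images.
- board: Raised pressing board, fixed: white panel 275 mm (x from -150 to +125) by 540 mm (y from -270 to +270), 16 mm thick, on two wooden battens; its top is 50 mm above the table. Origin at table height, mid-length. x points to the guide rail side, y runs along the rail, z up. The free end to overhang is the edge at y = -270 mm (the robot's right), with empty air beyond it.
- rail_face (a point): Guide rail on the board, fixed: steel strip 12 mm high above the board, 22 mm wide, as long as the board. This point lies on its flat face (which looks to the board's -x), at x = +100 mm, y = 0, 6 mm above the board's top. Axes as the board's.
- free_edge (a point): Middle of the top of the board's free end edge (y = -270 mm of the board), which runs along the board's x. Axes as the board's.
- template: Template to slide, loose: flat dark grey rectangular plate 110 mm (x) by 150 mm (y), 8 mm thick, 0.12 to 0.24 kg. Starts wholly on the board, clear of the rail, up to 0.2 rad askew to the board. Origin: centre of its underside, z up. A light scored line crosses its top 40 mm from its -y short side, which is the leading end; its +x long side faces the rail.
- template_lead (a point): Point of the template: middle of its leading short side (its -y end), half-way up its thickness.
- template_rail_front (a point): Point of the template: its corner on the rail side at the leading end (+x, -y corner), half-way up.
- template_rail_back (a point): Point of the template: its corner on the rail side at the trailing end (+x, +y corner), half-way up.
- pointed: Bystander, loose: small dark grey pointed pocket template, 70 mm wide, 85 mm long, 8 mm thick, lying on the board beyond the trailing end of the template. Origin on its underside.
- weight: Bystander, loose: round steel cloth weight with a knob, 48 mm across, 48 mm high, on the board beyond the trailing end of the template. Origin: centre of its underside.
- bobbin: Bystander, loose: upright wooden bobbin, 32 mm across, 40 mm high, on the board at its near side by the free end. Origin: centre of its underside.
- cone: Bystander, loose: blue thread cone, 68 mm across the foot, 98 mm high, on the table. Origin: centre of its underside.
- jar: Bystander, loose: clear jar with a metal cap, 66 mm across, 85 mm high, on the table. Origin: centre of its underside.
- tin: Bystander, loose: low round metal tin, 80 mm across, 32 mm high, on the table. Origin: centre of its underside.
Things that resemble listed ones, but are neither listed nor needed, are in the scene too. Leave any blue, red or yellow look-alike of the template alone.

How it is judged (in metres and radians):
On the way, in this order (a step that is already met when the one before it is completed fails the run):
1. the template lies flush against the rail (both rail-side corners within 5 mm of it) while its leading end is still on the board (x of each of template_rail_front, template_rail_back in the frame of board above 0.095 m and z of template in the frame of board between 0.047 and 0.054 m and angle between template's own z axis and vertical below 0.05 rad and y of template_lead in the frame of board above -0.27 m), for 0.2 s.
2. the template overhangs the board's free end by 40 mm, within 8 mm, flush against the rail (x of each of template_rail_front, template_rail_back in the frame of board above 0.095 m and z of template in the frame of board between 0.047 and 0.054 m and angle between template's own z axis and vertical below 0.05 rad and y of template_lead in the frame of board between -0.318 and -0.302 m), for 0.2 s.
At the end, for the whole second after the job is handed in: The template lies flat and still on the board, both rail-side corners within 5 mm of the guide rail, and its leading end overhangs the board's free end by 40 mm, within 8 mm (all of step 2 and linear speed of template below 0.01 m/s); the robot touches nothing.
It fails at once if the template is lifted more than 12 mm off the board (z of template in the frame of board above 0.062 m).
It fails at once if the template is tipped more than 0.2 rad (angle between template's own z axis and vertical above 0.2 rad).
It fails at once if a bystander (pointed template, steel weight, bobbin) is moved more than 15 mm (distance of any of pointed, weight, bobbin from where it was at the start of the episode above 0.015 m).
It fails at once if a bystander (thread cone, jar, tin) is moved more than 15 mm (distance of any of cone, jar, tin from where it was at the start of the episode above 0.015 m).
It also fails if it takes over 58 s, if anything falls off the work surface, if the arm or the gripper's body presses on something with over 40 N, if the wrist force passes 120 N, or if a joint passes its speed limit or range.

## Working session

There is one attempt and no reset: what is moved stays moved. The work goes in short steps, Python scripts to look and compute and a tool call to move; the robot and the scene stay as the last step left them, time stands still between calls to the robot, and variables do not carry over. Pictures are saved under pics/ and viewed, about 8 in all and at most 12, crops included, and the job is handed in when it is done.

Besides the shell and the picture viewer there is one more tool, called after ">>>" as name(argument=value, ...), one argument or row to a line, values as JSON. drive_tool: Moves the arm, as the interface text tells. Its arguments: {"type":"object","properties":{"plan":{"type":"string"},"fingers":{"type":"number"},"squeeze":{"type":"number"}},"required":["plan"]}

```bash
mkdir -p pics
cat > h.py <<'E'
import numpy as np, cv2
from plant import r
def cap(n,f=None):
    c=r.capture(n)
    if f: cv2.imwrite('pics/'+f,cv2.cvtColor(c['frame'],cv2.COLOR_RGB2BGR))
    return c
def cal(c):
    f=c['frame'].shape[0]/2/np.tan(np.radians(c['fovy'])/2)
    K=np.array([[f,0,c['cx']],[0,f,c['cy']],[0,0,1]])
    return K,cv2.Rodrigues(np.array(c['rvec'],float))[0],np.array(c['tvec'],float).ravel()
def px2w(c,uv,z):
    K,R,t=cal(c); C=-R.T@t
    d=(R.T@np.linalg.inv(K)@np.c_[np.atleast_2d(uv),np.ones(len(np.atleast_2d(uv)))].T).T
    return C+d*((z-C[2])/d[:,2])[:,None]
E
python3 - <<'E'
from h import *
for n in('top','scene'):
    c=cap(n,n+'0.png'); print(n,c['fovy'],c['cx'],c['cy'],c['rvec'],c['tvec'])
im=cv2.imread('pics/top0.png');cv2.imwrite('pics/top0b.png',cv2.resize(im,(800,600),interpolation=cv2.INTER_CUBIC))
print(r.get_state())
E
```

```text
top 51.47732540645681 258.8130154982855 196.14983757276633 [ 2.19238896 -2.1544659   0.10939948] [0.01931105 0.54187598 1.11840146]
scene 51.695194006364844 264.8948680731624 190.32467282670075 [ 2.07017269  1.51445887 -0.51009368] [-0.16758188 -0.34670365  1.46214903]
{'time_s': 0.1, 'joints': array([-5.53422899e+01,  2.05865288e+01,  6.39550493e-01, -1.60352375e-02,
       -7.01361472e+01, -1.65071948e+01]), 'qd': array([ 0.00614536, -0.09346463,  0.10902504, -0.02593016, -0.0828645 ,
       -0.11023523]), 'joint_torque': array([-1.21196972e-03, -5.84161341e+01,  2.93750435e+01,  7.01553896e+00,
        1.01589793e-02, -1.07077749e-04]), 'tcp_pos': array([ 0.21011178, -0.64102441,  0.23373479]), 'eef_rot': array([ 1.79916017e+02, -9.16712532e-03, -1.61854937e+02]), 'contact_force': array([-1.04491675,  0.00998048, -0.02857404]), 'moment': array([-0.01923521,  0.04618308,  0.00735393]), 'gripper_width': 0.08741627031807557}
```

View pics/top0b.png

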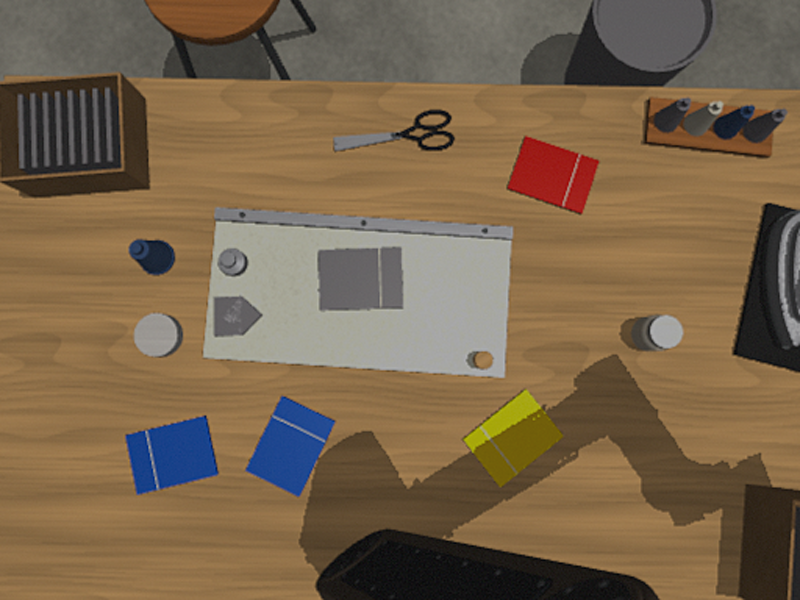

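View pics/scene0.png

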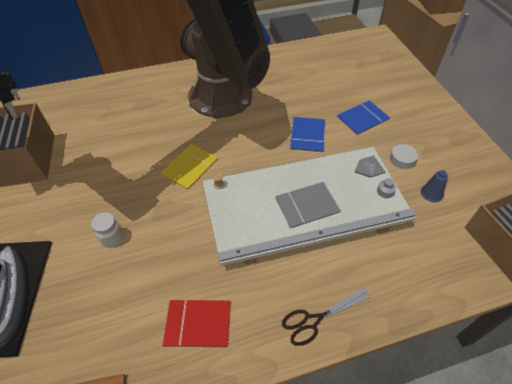

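The top view shows the board with corners at about (216,209), (513,226), (505,377) and (203,357), all in 800x600 pixels. The template is at about (318,250) to (403,308), with its scored line to the right (-y). The bobbin is at (482,359). I'll enlarge the view for corners.

Run:
```python
import cv2
im=cv2.imread('pics/top0.png');cv2.imwrite('pics/top0c.png',cv2.resize(im[125:250,125:335],(798,475),interpolation=cv2.INTER_CUBIC))
```

```text
(no output)
```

View pics/top0c.png

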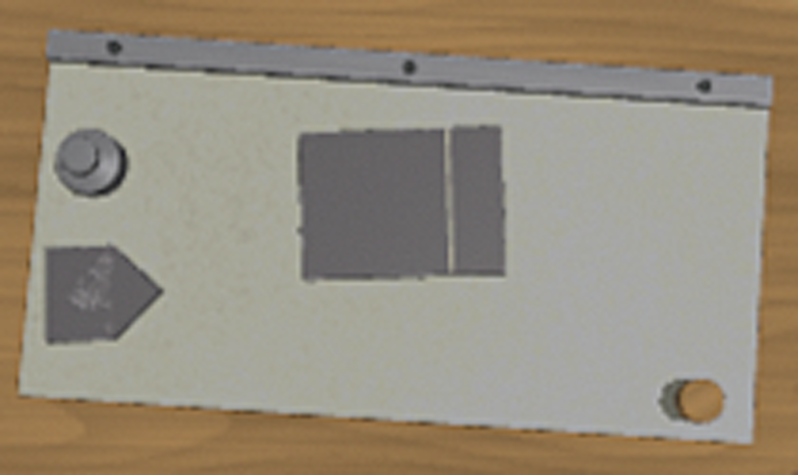

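```bash
cat >> h.py <<'E'
def crop2px(p,s,u0,v0): return (np.array(p,float)+.5)/s-.5+[u0,v0]
E
python3 - <<'E'
from h import *
from scipy.optimize import least_squares
c=cap('top'); P=lambda p,z:px2w(c,crop2px(p,3.8,125,125),z)
def fit(W,L):
    f=lambda q:((np.array([[np.cos(q[2]),-np.sin(q[2])],[np.sin(q[2]),np.cos(q[2])]])@L.T).T+q[:2]-W[:,:2]).ravel()
    s=least_squares(f,[.6,0,0]); return s.x,f(s.x)
W=np.vstack([P([(20,395),(752,442)],.05),P([(49,64),(770,106),(49,30),(772,76)],.062)])
L=np.array([[-.15,.27],[-.15,-.27],[.1,.27],[.1,-.27],[.122,.27],[.122,-.27]])
b,e=fit(W,L);print('board',b,np.degrees(b[2]),e.reshape(-1,2).round(4).tolist())
Wt=P([(299,134),(501,126),(504,276),(303,279)],.058)
t,e=fit(Wt,np.array([[.055,.075],[.055,-.075],[-.055,-.075],[-.055,.075]]));print('tmpl',t,np.degrees(t[2]),e.round(4))
R=np.array([[np.cos(b[2]),-np.sin(b[2])],[np.sin(b[2]),np.cos(b[2])]])
print('in board',(t[:2]-b[:2])@R, np.degrees(t[2]-b[2]))
for n,p,z in(('bobbin',(701,401),.09),('weight',(82,158),.098),('ptip',(162,292),.058)):
    w=P(p,z)[0]; print(n,w,(w[:2]-b[:2])@R)
np.save('b.npy',b)
E
```

```text
board [ 0.57772356  0.11082853 -0.04507037] -2.5823419572692963 [[-0.0019, 0.0007], [-0.0012, -0.0014], [0.0031, 0.0029], [0.0007, -0.0017], [-0.0006, 0.0007], [0.0, -0.0012]]
tmpl [0.58765935 0.10951675 0.04624082] 2.6494040138532577 [ 0.0009  0.     -0.0009 -0.0002  0.001  -0.0011 -0.0011  0.0012]
in board [ 0.0099848  -0.00086279] 5.231745971122554
bobbin [ 0.44567071 -0.1080219   0.09      ] [-0.12205843 -0.22457784]
weight [0.61056977 0.33539139 0.098     ] [0.02269514 0.22581471]
ptip [0.51895126 0.28373537 0.058     ] [-0.06650296  0.17008326]
```

```bash
cat >> h.py <<'E'
def plan(bx,by,z,yawb):
    "shift (cm) and turn (rad) to board xy, TCP z world, tool yaw relative to board (deg)"
    b=np.load('b.npy'); s=r.get_state(); c_,s_=np.cos(b[2]),np.sin(b[2])
    B=np.array([[c_,-s_],[s_,c_]]); d=np.r_[B@[bx,by]+b[:2],z]-s['tcp_pos']
    y=np.radians(s['eef_rot'][2]); t=[np.cos(y),np.sin(y)]
    dy=(yawb+np.degrees(b[2])-np.degrees(y)+180)%360-180
    q=B.T@(s['tcp_pos'][:2]-b[:2])
    print('t',round(s['time_s'],2),'board',q.round(4),'z',s['tcp_pos'][2].round(4),'rot',s['eef_rot'].round(2),'F',s['contact_force'].round(1),'w',s['gripper_width'].round(4),'| plan', np.round([100*(d[0]*t[0]+d[1]*t[1]),100*(d[0]*t[1]-d[1]*t[0]),-100*d[2],-np.radians(dy)],3))
E
python3 -c "
from h import *
plan(-.085,-.001,.235,180)"
```

```text
Traceback (most recent call last):
  File "h.py", line 23, in plan
    print('t',round(s['time_s'],2),'board',q.round(4),'z',s['tcp_pos'][2].round(4),'rot',s['eef_rot'].round(2),'F',s['contact_force'].round(1),'w',s['gripper_width'].round(4),'| plan', np.round([100*(d[0]*t[0]+d[1]*t[1]),100*(d[0]*t[1]-d[1]*t[0]),-100*d[2],-np.radians(dy)],3))
                                                                                                                                                   ^^^^^^^^^^^^^^^^^^^^^^^^
AttributeError: 'float' object has no attribute 'round'
```

```bash
sed -i "s/s\['gripper_width'\].round(4)/round(s['gripper_width'],4)/" h.py; python3 -c "
from h import *
plan(-.085,-.001,.235,180)"
```

```text
t 0.15 board [-0.3334 -0.7677] z 0.2338 rot [ 1.7993e+02 -1.0000e-02 -1.6186e+02] F [-0.2 -0.4 -0.4] w 0.0879 | plan [-50.362  62.919  -0.116   0.362]
```

>>> drive_tool(
  plan="-50.4 62.9 0 0.362; -50.4 62.9 0 0.362; -50.4 62.9 0 0.362; -50.4 62.9 0 0.362; -50.4 62.9 0 0.362; -50.4 62.9 0 0.362; -50.4 62.9 0 0.362; -50.4 62.9 0 0.362",
  fingers=-1,
)

```text
time_s: 1.15
tcp_pos: [0.386, -0.1713, 0.2348]
eef_rot: [180.0, 0.1, 177.4]
contact_force: [1.9, -0.9, 0.1]
gripper_width: 0.0877
```

```bash
python3 -c "
from h import *
plan(-.085,-.001,.235,180)"
```

```text
t 1.15 board [-0.1788 -0.2905] z 0.2348 rot [1.7999e+02 5.0000e-02 1.7740e+02] F [ 1.9 -0.9  0.1] w 0.0877 | plan [-9.3760e+00  2.8951e+01 -2.0000e-02 -0.0000e+00]
```

>>> drive_tool(
  plan="-9.4 29 0 0; -9.4 29 0 0; -9.4 29 0 0; -9.4 29 0 0; -9.4 29 5 0; -9.4 29 11 0; -9.4 29 14 0; -9.4 29 14 0",
)

```text
time_s: 2.15
tcp_pos: [0.4909, 0.1113, 0.0921]
eef_rot: [-179.8, -0.3, 177.4]
contact_force: [1.3, 0.4, 1.1]
gripper_width: 0.0877
```

Run:
```python
from h import *
plan(-.085,-.001,.062,180)
c=cap('top'); cv2.imwrite('pics/top1.png',cv2.resize(c['frame'][125:250,125:335,::-1],(798,475),interpolation=cv2.INTER_CUBIC))
```

```text
t 2.15 board [-0.0867 -0.0035] z 0.0921 rot [-179.79   -0.3   177.42] F [1.3 0.4 1.1] w 0.0877 | plan [-0.172  0.247  3.011 -0.   ]
```

View pics/top1.png

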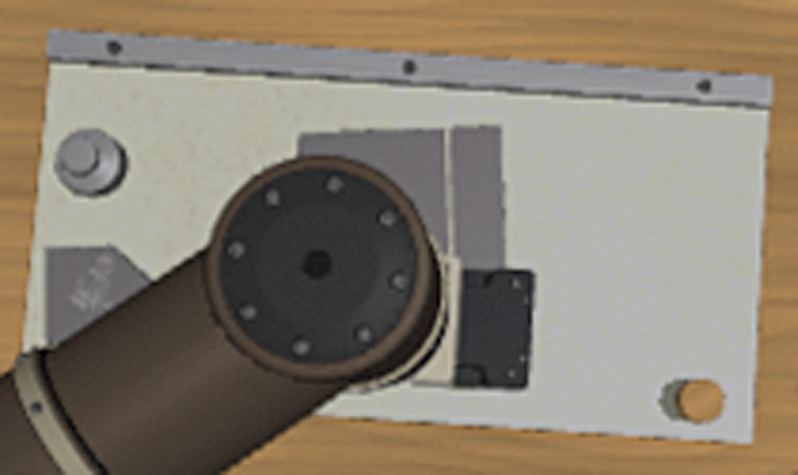

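>>> drive_tool(
  plan="-0.1 0.2 2 0; -0.1 0.2 3.1 0; -0.1 0.2 3.1 0; -0.1 0.2 3.1 0",
)

```text
time_s: 2.7
tcp_pos: [0.4945, 0.1144, 0.0646]
eef_rot: [180.0, 0.1, 177.4]
contact_force: [0.1, -0.2, 0.1]
gripper_width: 0.0873
```

```bash
python3 -c "
from h import *
plan(-.021,-.001,.0605,180)"
```

```text
t 2.7 board [-0.0833 -0.0002] z 0.0646 rot [1.7996e+02 7.0000e-02 1.7741e+02] F [ 0.1 -0.2  0.1] w 0.0873 | plan [-6.233 -0.078  0.414 -0.   ]
```

>>> drive_tool(
  plan="0 0 0.4 0; -0.5 0 0.4 0; -1.2 0 0.4 0; -1.9 0 0.4 0; -2.6 0 0.4 0; -3.2 0 0.4 0; -3.8 0 0.4 0; -4.4 0 0.4 0",
)

```text
time_s: 3.7
tcp_pos: [0.5379, 0.112, 0.0594]
eef_rot: [-180.0, -0.0, 177.4]
contact_force: [-1.8, -0.3, 0.8]
gripper_width: 0.0878
```

```bash
python3 -c "
from h import *
plan(-.021,-.001,.0605,180)"
```

```text
t 3.7 board [-0.0398 -0.0006] z 0.0594 rot [-1.7998e+02 -3.0000e-02  1.7740e+02] F [-1.8 -0.3  0.8] w 0.0878 | plan [-1.879 -0.037 -0.107 -0.   ]
```

>>> drive_tool(
  plan="-0.4 0 -0.1 0; -0.8 0 -0.1 0; -1.2 0 -0.1 0; -1.5 0 -0.1 0; -1.7 0 -0.1 0; -1.8 0 -0.1 0; -1.9 0 -0.1 0; -1.9 0 -0.1 0",
)

```text
time_s: 4.7
tcp_pos: [0.5565, 0.1113, 0.0605]
eef_rot: [-180.0, -0.0, 177.4]
contact_force: [-2.7, 1.2, 0.8]
gripper_width: 0.0876
```

Run:
```python
from h import *
plan(-.021,-.001,.0605,180)
c=cap('top'); cv2.imwrite('pics/top2.png',cv2.resize(c['frame'][125:250,125:335,::-1],(798,475),interpolation=cv2.INTER_CUBIC))
c=cap('scene','scene2.png')
```

```text
t 4.7 board [-0.0212 -0.0004] z 0.0605 rot [-1.8000e+02 -3.0000e-02  1.7741e+02] F [-2.7  1.2  0.8] w 0.0876 | plan [-0.018 -0.056  0.003 -0.   ]
```

Not in contact with the rail yet (only about 2.7 N of friction), so I'll creep on in small steps.

>>> drive_tool(
  plan="-0.1 0 0 0; -0.2 0 0 0; -0.2 0 0 0; -0.2 0 0 0",
)

```text
time_s: 5.3
tcp_pos: [0.5568, 0.1112, 0.0604]
eef_rot: [-180.0, -0.2, 177.4]
contact_force: [-10.7, 3.8, 6.1]
gripper_width: 0.0878
```

>>> drive_tool(
  plan="-0.1 0 0 0; -0.1 0 0 0; -0.1 0 0 0",
)

```text
time_s: 5.68
tcp_pos: [0.5569, 0.1112, 0.0603]
eef_rot: [-180.0, -0.3, 177.4]
contact_force: [-14.5, 6.4, 10.9]
gripper_width: 0.0876
```

>>> drive_tool(
  plan="-0.1 0 0 0; -0.1 0 0 0; -0.1 0 0 0",
)

```text
time_s: 6.05
tcp_pos: [0.557, 0.1111, 0.0603]
eef_rot: [-179.9, -0.3, 177.4]
contact_force: [-18.5, 6.9, 11.8]
gripper_width: 0.0877
```

>>> drive_tool(
  plan="1 0 0 0; 2.5 0 0 0; 3 0 -2 0; 3 0 -5 0; 3 0 -8 0; 3 0 -8 0; 3 0 -8 0",
)

```text
time_s: 6.92
tcp_pos: [0.5304, 0.1124, 0.1404]
eef_rot: [180.0, 0.0, 177.4]
contact_force: [0.4, -0.0, 0.5]
gripper_width: 0.088
```

```bash
python3 -c "
from h import *
plan(.045,.107,.15,-90)"
```

```text
t 6.92 board [-0.0474 -0.0006] z 0.1404 rot [1.7998e+02 1.0000e-02 1.7740e+02] F [ 0.4 -0.   0.5] w 0.088 | plan [-9.234 10.759 -0.965 -1.571]
```

>>> drive_tool(
  plan="-9.2 10.8 -1 -1.571; -9.2 10.8 -1 -1.571; -9.2 10.8 -1 -1.571; -9.2 10.8 -1 -1.571; -9.2 10.8 -1 -1.571; -9.2 10.8 -1 -1.571; -9.2 10.8 -1 -1.571; -9.2 10.8 -1 -1.571",
  fingers=-0.14,
)

```text
time_s: 7.92
tcp_pos: [0.627, 0.2159, 0.1489]
eef_rot: [179.9, -0.1, -96.3]
contact_force: [0.0, -0.3, 0.4]
gripper_width: 0.0499
```

Run:
```python
from h import *
plan(.045,.107,.065,-90)
c=cap('top'); a=cv2.resize(c['frame'][125:250,125:335,::-1],(798,475),interpolation=cv2.INTER_CUBIC)
cv2.imwrite('pics/top3.png',a)
c=cap('scene','scene3.png')
```

```text
t 7.92 board [0.0445 0.1071] z 0.1489 rot [ 1.799e+02 -9.000e-02 -9.630e+01] F [ 0.  -0.3  0.4] w 0.0499 | plan [ 0.011 -0.054  8.388 -0.065]
```

View pics/top3.png

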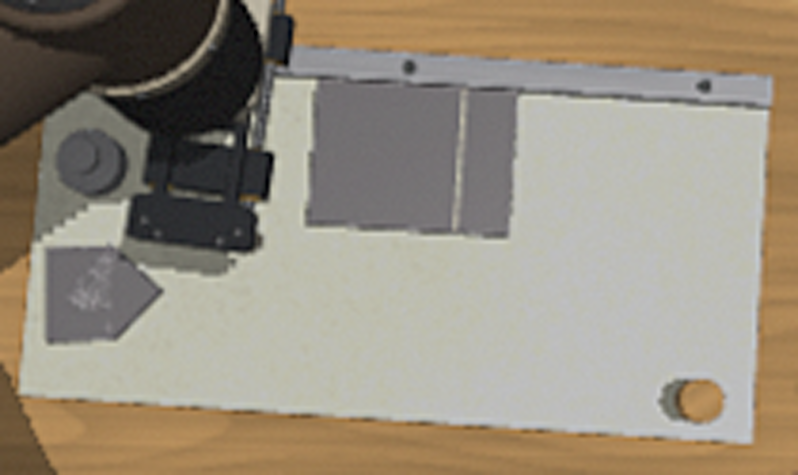

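Run:
```python
from h import *
b=np.load('b.npy'); c=cap('top'); P=lambda p,z:px2w(c,crop2px(p,3.8,125,125),z)
R=np.array([[np.cos(b[2]),-np.sin(b[2])],[np.sin(b[2]),np.cos(b[2])]])
f=lambda p,z:((P(p,z)[:,:2]-b[:2])@R).round(4).tolist()
print(f([(517,92),(509,237),(314,80),(306,226),(464,88),(457,230)],.058)); print(f([(752,442),(761,270)],.05))
```

```text
[[0.0988, -0.0806], [-0.01, -0.0814], [0.0983, 0.0707], [-0.0112, 0.0684], [0.0993, -0.041], [-0.0072, -0.0428]]
[[-0.1489, -0.2686], [-0.0219, -0.2693]]
```

>>> drive_tool(
  plan="0 0 3 -0.065; 0 0 6 -0.065; 0 0 7 -0.065; 0 0 7 -0.065; 0 0 7 -0.065",
)

```text
time_s: 8.7
tcp_pos: [0.6284, 0.2166, 0.0817]
eef_rot: [-179.9, 0.0, -93.0]
contact_force: [0.1, 0.2, 1.0]
gripper_width: 0.0499
```

```bash
python3 -c "
from h import *
plan(.045,.107,.0605,-90)"
```

```text
t 8.7 board [0.0458 0.108 ] z 0.0817 rot [-1.7991e+02  4.0000e-02 -9.2970e+01] F [0.1 0.2 1. ] w 0.0499 | plan [ 0.096  0.083  2.124 -0.007]
```

>>> drive_tool(
  plan="0.1 0.1 1.5 -0.007; 0.1 0.1 2 -0.007; 0.1 0.1 2 -0.007; 0.1 0.1 2 -0.007; 0.1 0.1 2 -0.007",
)

```text
time_s: 9.32
tcp_pos: [0.6268, 0.2154, 0.0609]
eef_rot: [-180.0, 0.0, -92.5]
contact_force: [-0.6, 0.1, -0.4]
gripper_width: 0.05
```

```bash
python3 -c "
from h import *
plan(.045,-.12,.0605,-90)"
```

```text
t 9.32 board [0.0443 0.1067] z 0.0609 rot [-1.7998e+02  1.0000e-02 -9.2520e+01] F [-0.6  0.1 -0.4] w 0.05 | plan [ 2.2669e+01 -4.6000e-02  3.7000e-02  1.0000e-03]
```

>>> drive_tool(
  plan="1.2 0 0 0; 2.2 0 0 0; 2.7 0 0 0; 3.2 0 0 0; 4 0 0 0; 5 0 0 0; 6 0 0 0; 7 0 0 0",
)

```text
time_s: 10.32
tcp_pos: [0.6235, 0.1446, 0.0606]
eef_rot: [-180.0, 0.0, -92.5]
contact_force: [0.2, 1.9, -0.0]
gripper_width: 0.0499
```

Run:
```python
from h import *
plan(.045,-.12,.0605,-90)
c=cap('top'); a=cv2.resize(c['frame'][125:250,125:335,::-1],(798,475),interpolation=cv2.INTER_CUBIC)
cv2.imwrite('pics/top4.png',a)
```

```text
t 10.32 board [0.0442 0.0358] z 0.0606 rot [-180.      0.    -92.53] F [ 0.2  1.9 -0. ] w 0.0499 | plan [ 1.5585e+01 -6.7000e-02  9.0000e-03  1.0000e-03]
```

View pics/top4.png

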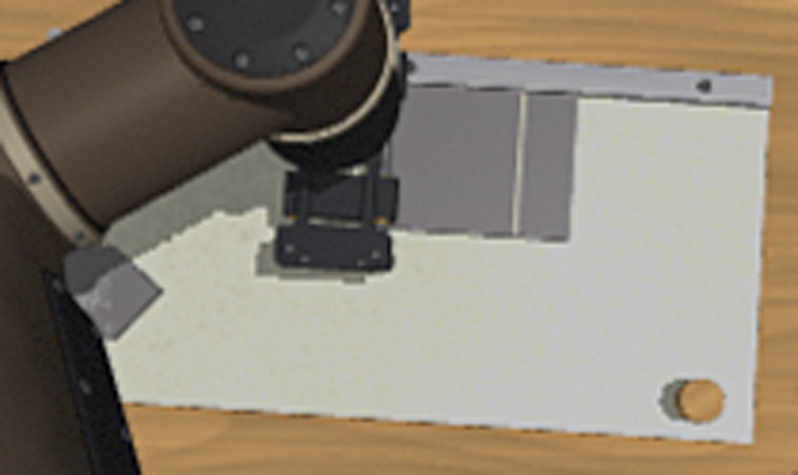

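Still flush against the rail, and the fingers have good contact. I'll carry on.

>>> drive_tool(
  plan="1 0 0 0; 2 0 0 0; 3 -0.1 0 0; 4 -0.1 0 0; 5 -0.1 0 0; 6 -0.1 0 0; 7 -0.1 0 0; 8 -0.1 0 0",
)

```text
time_s: 11.38
tcp_pos: [0.621, 0.0646, 0.0605]
eef_rot: [180.0, -0.0, -92.5]
contact_force: [-0.9, 2.6, 0.9]
gripper_width: 0.0499
```

>>> drive_tool(
  plan="1 0 0 0; 2 0 0 0; 3 0 0 0; 4 0 0 0; 5 0 0 0; 6 0 0 0; 6.8 0 0 0; 7.4 0 0 0",
)

```text
time_s: 12.38
tcp_pos: [0.6177, -0.0091, 0.0605]
eef_rot: [180.0, -0.0, -92.5]
contact_force: [-2.5, 1.7, 1.1]
gripper_width: 0.0498
```

Run:
```python
from h import *
plan(.045,-.1505,.0605,-90)
c=cap('top'); a=cv2.resize(c['frame'][130:250,240:360,::-1],(600,600),interpolation=cv2.INTER_CUBIC)
cv2.imwrite('pics/top5.png',a)
```

```text
t 12.38 board [ 0.0453 -0.118 ] z 0.0605 rot [179.99  -0.   -92.53] F [-2.5  1.7  1.1] w 0.0498 | plan [3.251e+00 3.200e-02 4.000e-03 1.000e-03]
```

View pics/top5.png

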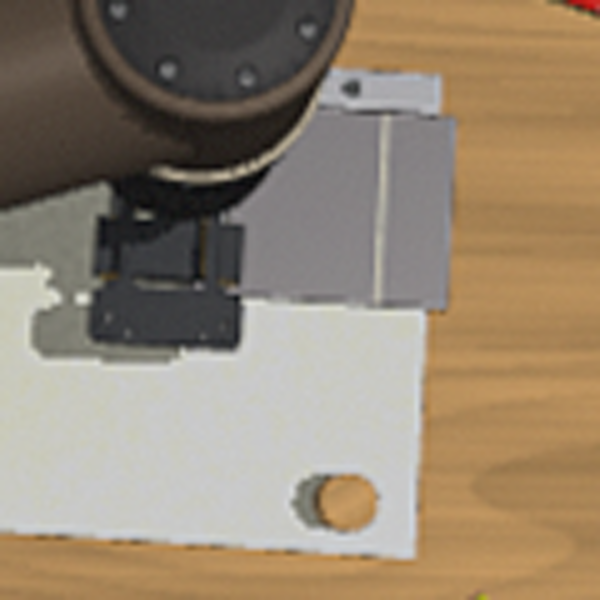

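Run:
```python
from h import *
b=np.load('b.npy'); c=cap('top'); P=lambda p,z:px2w(c,crop2px(p,5,240,130),z)
R=np.array([[np.cos(b[2]),-np.sin(b[2])],[np.sin(b[2]),np.cos(b[2])]])
f=lambda p,z:((P(p,z)[:,:2]-b[:2])@R).round(4).tolist()
print(f([(455,118),(446,310),(387,115),(378,303)],.058)); print(f([(427,311),(415,557)],.05),f([(441,75),(441,114)],.062))
```

```text
[[0.0988, -0.2785], [-0.0106, -0.2784], [0.0981, -0.2401], [-0.009, -0.2402]]
[[-0.0108, -0.2691], [-0.149, -0.2688]] [[0.122, -0.2688], [0.0997, -0.2699]]
```

>>> drive_tool(
  plan="0.6 0 0 0; 1.2 0 0 0; 1.8 0 0 0; 2.3 0 0 0; 2.7 0 0 0; 2.9 0 0 0; 3.0 0 0 0; 3.0 0 0 0",
)

```text
time_s: 13.48
tcp_pos: [0.6166, -0.0385, 0.0607]
eef_rot: [-180.0, -0.0, -92.5]
contact_force: [-0.8, 1.2, 2.7]
gripper_width: 0.0497
```

Run:
```python
from h import *
plan(.045,-.1505,.0605,-90)
```

```text
t 13.47 board [ 0.0455 -0.1475] z 0.0607 rot [-1.7999e+02 -1.0000e-02 -9.2510e+01] F [-0.8  1.2  2.7] w 0.0497 | plan [0.303 0.053 0.017 0.001]
```

>>> drive_tool(
  plan="0.1 0 0 0; 0.1 0 0 0; 0.1 0 0 0",
)

```text
time_s: 13.85
tcp_pos: [0.6165, -0.0394, 0.0607]
eef_rot: [-180.0, 0.0, -92.5]
contact_force: [0.2, 2.4, 2.2]
gripper_width: 0.05
```

>>> drive_tool(
  plan="-1 0 0 0; -3 0 0 0; -4 0 -2 0; -4 0 -7 0; -6 0 -12 0; -10 0 -14 0; -15 0 -14 0; -15 0 -14 0",
)

```text
time_s: 14.85
tcp_pos: [0.6227, 0.1144, 0.2006]
eef_rot: [-180.0, 0.0, -92.3]
contact_force: [-0.5, -0.3, -0.5]
gripper_width: 0.0499
```

Run:
```python
from h import *
plan(.045,-.1505,.0605,-90)
c=cap('top'); a=cv2.resize(c['frame'][130:250,240:360,::-1],(600,600),interpolation=cv2.INTER_CUBIC)
cv2.imwrite('pics/top6.png',a)
```

```text
t 14.85 board [0.0448 0.0056] z 0.2006 rot [-1.7999e+02  2.0000e-02 -9.2310e+01] F [-0.5 -0.3 -0.5] w 0.0499 | plan [1.5609e+01 5.6000e-02 1.4006e+01 5.0000e-03]
```

View pics/top6.png

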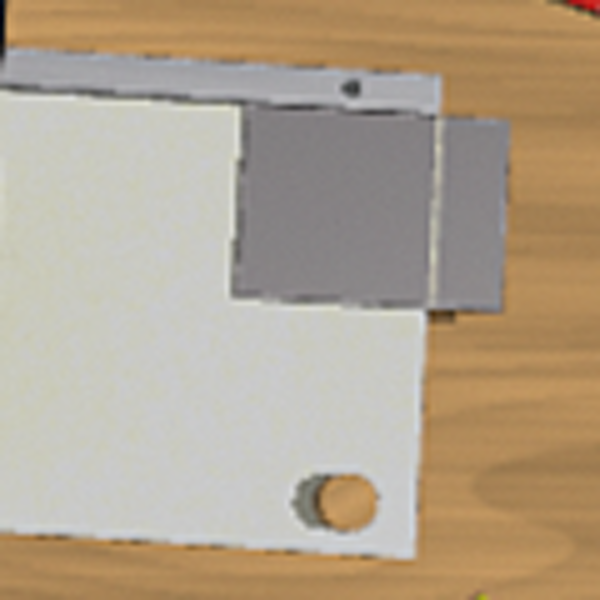

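Run:
```python
from h import *
b=np.load('b.npy'); c=cap('top'); P=lambda p,z:px2w(c,crop2px(p,5,240,130),z)
R=np.array([[np.cos(b[2]),-np.sin(b[2])],[np.sin(b[2]),np.cos(b[2])]])
f=lambda p,z:((P(p,z)[:,:2]-b[:2])@R).round(4).tolist()
print(f([(510,120),(502,312),(440,118),(432,306),(243,104),(233,297)],.058)); print(f([(427,311),(415,557)],.05))
r.close_job()
```

```text
[[0.0996, -0.3096], [-0.0097, -0.3098], [0.0983, -0.2701], [-0.0088, -0.2705], [0.0992, -0.1585], [-0.0107, -0.1589]]
[[-0.0108, -0.2691], [-0.149, -0.2688]]
the job is handed in; nothing more can be done
```

The template is flush against the guide rail and overhangs the board's free end by about 40 mm. I handed the job in at about 15 s; the hand-in gives no verdict.

I pushed the template square against the rail with the open fingertips, which met firm contact at about 18 N. I then slid it along the rail by pushing on its trailing end, backed off and raised the tool clear.

Last checks, measured in the final top picture:

| Check | Measured | Required |
|---|---|---|
| Rail-side corners, board x | 0.099 m and 0.100 m | above 0.095 m |
| Leading end, board y | -0.310 m | -0.318 to -0.302 m |
| Scored line to the board's edge, seen from above | 1–2 mm | right above the edge, within a few mm |
| Contact force after retreat | about zero | robot touching nothing |

- **Bystanders:** The bobbin had not moved in the final picture. The weight and pointed template were outside that view; neither looked moved in the earlier pictures, although the arm partly hid them in some.
- **Disagreement:** The board's free edge measured 1 mm off its fitted position, which is within the calibration error.
- **Not measured:** I did not check the template's height or tilt directly; it looks flat in the picture.

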